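# Seat the rocking canister lid

### The job

One of the three matching canister lids in the wooden rack is not home and rocks when its edge is pressed. Try each lid with a light fingertip press, one after another from the left end to the right end as seen from the robot, and only after all three have been tried press the rocking one firmly down at its middle until it is home and level. Press the other two only lightly, since a firm push forces a lid that is already home too deep; lift or pick up nothing, and leave the other kitchen things where they are.

Things in the scene. Friction and masses are not known exactly. Their poses are not given: they have to be found in the camera images.
- rack: Fixed wooden board 145 x 420 x 15 mm carrying three identical fixed steel canisters in a row along its y, at y = +130, 0, -130 mm: upright tubes, outer radius 57, inner 54 mm, rims 100 mm above the counter. Origin: centre of the board's underside, on the counter; z up, +x away from the robot, +y to the robot's left; turned up to 0.35 rad.
- lid_1: Left canister's loose steel push-in lid (rack y +130): disc of 52 mm radius, 14 mm thick, 0.16 kg, with a round thumb pad (16 mm radius, 4 mm high) at the middle of its top. Origin: centre of the underside, z up: flat top 14 mm above it, pad top 18 mm. Home, it is level with its underside 92 mm above the counter, flat top 6 mm above the rim. Any of the three may be the one not home.
- lid_2: Middle lid (rack y 0), same shape. A lid that is home stays level when pressed up to 42 mm from its middle: its springy gasket gives nothing up to a push of about 2 N, then about 0.5 mm per newton, so 5 N sinks it about 1.5 mm, and it springs back. More than 4 mm (about 10 N) is too deep.
- lid_3: Right lid (rack y -130), same shape. The lid not home starts level, 4.5 mm high, on a hump of 10 mm radius under its middle: under 1 N at 30 to 42 mm from its middle, any side, tips it about 0.11 rad (that side gives about 3 mm) to a hard stop; let go, it falls level. Over 9 N (say 14) at the middle drives the hump down and the lid 4.5 mm onto a hard seat, where it stays. Edge presses do not seat it.
- latch_canister: Bystander: loose, closed stainless steel spring-latch canister, 96 mm diameter, 147 mm tall, beyond the left end of the rack. Origin: centre of its underside.
- tenderizer: Bystander: loose cast aluminium meat tenderizer lying beyond the rack, about 220 mm long, 45 mm high, head at its +x end. Origin: on the counter under the middle of its length.
- pinch_bowl: Bystander: loose orange silicone pinch bowl, 76 mm across, 35 mm high, on the robot's side of the rack. Origin: centre of its underside.
- turner: Bystander: loose black plastic turner lying flat to the right of the rack, about 280 mm long. Origin: on the counter under its middle.
Things that resemble listed ones, but are neither listed nor needed, are in the scene too. What is shaped like the lid_1 but yellow is not meant. Leave any pink look-alike of the lid_3 alone.

How it is judged:
By the outcome, as a careful person would: the job done as asked, in the order asked, and still so for the second after the job is handed in, with the robot touching nothing.
It also fails if it takes over 45 s, if anything falls off the work surface, if the arm or the gripper's body presses on something with over 40 N, if the wrist force passes 120 N, or if a joint passes its speed limit or range.

### The arm

A 6-joint arm with a two-finger parallel gripper is mounted at the origin on the work surface. World frame = base frame: x ahead of the robot, y to its left, z up, the work surface at z = 0. Lengths are in mm, angles in rad, forces in N, time in s.
With the tool pointing down it reaches from about 300 to 775 mm from the base axis. Payload 14.6 kg.
Tool frame: the origin (TCP) lies where the fingers leave the gripper's body, on its centre line; the fingertips stand 97 mm ahead of it and the grasp point (between the pads) lies ahead of it (grip_depth is the z of the grasp point in the tool frame, in mm); z points along the fingers, y is the line along which they close (so a half turn about z gives the same grasp; the last joint's range is limited). The gripper opens to 94 mm and grips with 3 to 60 N. Pads are 16 mm wide; open, the fingers measure 119 mm over their backs; the gripper's body (75 mm by 177 mm) begins 78 mm behind the grasp point.
Start: joints at [1.172, 0.3, 1.521, -0, 1.321, -0.067], TCP at [179.157, 519.993, 302.646] pointing down, gripper open.
Joint ranges: [-3.03, 3.03], [-0.79, 2.21], [0.23, 2.52], [-1.04, 4.18], [0, 3.07], [-2.55, 2.55]. Speed limits (rad/s): [2.22, 2.22, 2.57, 3.14, 3.14, 3.14].

### API

Orientations are given as [roll, pitch, yaw] about the fixed x, y, z axes, in that order (R = Rz(yaw) Ry(pitch) Rx(roll)).
In Python, from cell import read_state, camera, sign_off, regions_of, spot_point, grip_depth gives the robot as it stands. The module is installed in compiled form; this text tells all that it offers.
- The arm moves only by the tool send_rows, never from a script. Its argument "series" is a list of rows, each a list of 3 entries, a list of its own where there are three numbers: the shift along the world's x, y, z in mm, then the turn about the world's z in degrees, then the closure, from -1 (fully open) to 1 (shut), so that 0 is half open. A call has 1 to 12 rows; each row shifts and turns the commanded pose from where the row before left it; what a row does not reach is not made up. A row lasts 1/10 s, in which the tool goes at most 50 mm and 8.59 degrees, less where a joint would pass 70% of its speed; a pose out of reach is approached as far as the arm can. A call is refused whole if a number of a shift passes 50 or a number of a turn 8.59, either way. A call with a gripper value outside its range is refused whole. The fingers move at their own pace and stop on an object; "squeeze" is the grip in N (left out, the last holds). Time passes only in rows, so rows that do not move let the fingers close. It gives the time, the measured TCP pose, the force, the opening and the grip force at its end, in the units of the state.
- read_state(): the state, without advancing time (a new reading comes with each control period).
- camera(name): name is "side" or "top"; returns a dict with "color" (400x640x3 uint8, blue, green, red), "fx", "fy", "cx", "cy" (pixels), "dist" ([k1, k2, p1, p2, k3] as OpenCV has them; the pictures are not rectified), "camera_from_world" (4x4, takes a point from world to camera coordinates). Camera axes: x right, y down, z forward; pixel columns grow to the right and rows downward; lengths in mm; the calibration is good to about 2 mm. A picture is of the moment at which its call begins. There is no depth.
- sign_off(): hands the job in; it is judged then, once.
Trained networks look in a picture, given as the dict that the camera call returned (one of the last four; its "shot" number tells which), for a name from the list of things; names that differ only in an ending like _2 or _b are one class to them, and where a whole thing is asked for, a point or a joint stands for the part that bears it (a point fixed in the world has none). Each returns a list of dicts, best first, with "confidence" (0 to 1); they miss things now and then, are a little off and sometimes report something else, mostly with a low value. They report only what shows in the picture. A call takes as long as a camera call. They do not tell look-alikes from the thing itself.
- regions_of(thing, picture): "mask" (400x640 bool, what is visible of it).
- spot_point(thing, picture): "point" ([x, y, z] in mm, in the coordinates of the camera as it stood for that picture, good to about 4 mm: a listed point, or the origin of a listed thing).
The state is a dict: "clock": time; "joints": joint angles; "qd": joint speeds; "effort": joint torques, N m; "eef_pos": TCP position; "eef_rot": TCP orientation; "wrist_force": force on the tool from outside, world axes, zero at the start; "moment": the same for the moment, N m; "finger_gap": finger opening in mm; "finger_force": force on a finger pad.
Only numpy, scipy, OpenCV 4.12 (cv2) and the standard library are available. Lean on these libraries where they do the work, as an engineer would, in place of code of your own. Each camera call takes 0.05 s, during which the arm holds its last target. There are 200 camera calls.

## Working session

There is one attempt and no reset: what is moved stays moved. The work goes in short steps, Python scripts to look and compute and a tool call to move; the robot and the scene stay as the last step left them, time stands still between calls to the robot, and variables do not carry over. Pictures are saved under pics/ and viewed, at most 10 in all, crops included, and the job is handed in when it is done.

Besides the shell and the picture viewer there is one more tool, called after ">>>" by a JSON object that holds its "api" and its "payload". send_rows: Moves the arm, as the interface text tells. Its arguments: {"type":"object","properties":{"series":{"type":"array"},"squeeze":{"type":"number"}},"required":["series"]}

```bash
mkdir -p pics
cat > h.py <<'E'
from cell import *
import numpy as np, cv2
def w(p,c):
    T=np.linalg.inv(c["camera_from_world"]); return (T@np.r_[p,1])[:3]
E
python3 - <<'E'
from h import *
s=read_state(); print(s["clock"],s["eef_pos"],s["eef_rot"],s["wrist_force"],s["finger_gap"],grip_depth)
for n in("top","side"):
    c=camera(n); cv2.imwrite(f"pics/{n}1.png",c["color"])
    for t in("rack","lid_1","latch_canister","tenderizer","pinch_bowl","turner"):
        for d in spot_point(t,c): print(n,t,round(d["confidence"],2),w(d["point"],c).round(0))
E
```

```text
0.0 [179.08793801 519.86651582 302.06725764] [-3.14040662e+00 -8.33005564e-05  2.80983346e+00] [-0.2647396  -0.20213417  0.61644162] 94.12288998229604 78.39999999999999
top lid_1 0.98 [544.  56.  91.]
top lid_1 0.95 [ 623. -423.    1.]
top lid_1 0.89 [ 465. -196.   94.]
top lid_1 0.78 [504. -69. 100.]
top lid_1 0.74 [731. -16.   1.]
top latch_canister 0.84 [673. 133.   3.]
top tenderizer 0.96 [ 609. -201.   -1.]
top pinch_bowl 0.78 [ 345. -127.    4.]
top turner 0.7 [ 371. -377.    2.]
side rack 0.59 [504. -72.  -1.]
side lid_1 0.88 [ 624. -420.    1.]
side lid_1 0.72 [ 469. -193.   94.]
side lid_1 0.68 [542.  58.  92.]
side lid_1 0.64 [505. -72.  96.]
side lid_1 0.64 [731. -16.   0.]
side latch_canister 0.62 [679. 133.   1.]
side tenderizer 0.76 [ 617. -206.    4.]
side pinch_bowl 0.6 [ 345. -127.    2.]
side turner 0.55 [ 467. -193.   90.]
```

View pics/top1.png

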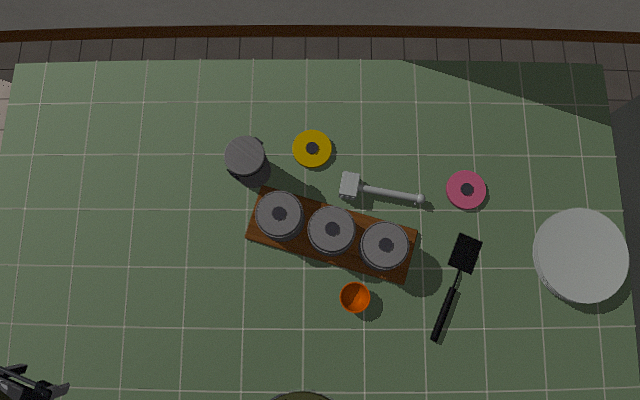

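View pics/side1.png

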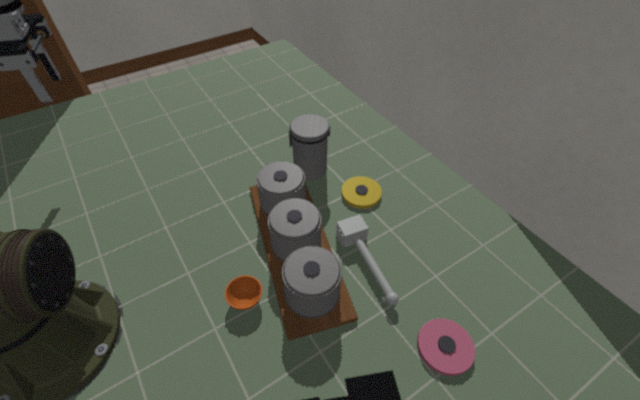

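Top view: the three grey lids in the rack are at about (279,214), (333,229) and (385,245) px. The yellow (312,148) and pink (467,190) look-alikes lie apart on the counter. The side view agrees. The plan is to use closed fingers and press each lid on the robot's side, 34 mm from its middle.

>>> {"api": "send_rows", "payload": {"series": [[[28, -38, 0], 2.2, 1], [[28, -38, 0], 0, 1], [[28, -38, 0], 0, 1], [[28, -38, 0], 0, 1], [[28, -38, 0], 0, 1], [[28, -38, 0], 0, 1], [[28, -38, 0], 0, 1], [[28, -38, 0], 0, 1], [[28, -38, 0], 0, 1], [[28, -38, 0], 0, 1], [[28, -38, 0], 0, 1], [[23, -35, 0], 0, 1]]}}

```text
clock: 1.9
eef_pos: [511.2, 65.0, 302.7]
eef_rot: [3.141, 0.0, 2.848]
wrist_force: [0.3, 0.5, -0.0]
finger_gap: 1.9
finger_force: 0.0
```

>>> {"api": "send_rows", "payload": {"series": [[[0, 0, -30], 0, 1], [[0, 0, -30], 0, 1], [[0, 0, -15], 0, 1], [[0, 0, 0], 0, 1], [[0, 0, 0], 0, 1], [[0, 0, 0], 0, 1]]}}

```text
clock: 2.5
eef_pos: [510.5, 67.1, 228.9]
eef_rot: [3.141, 0.002, 2.848]
wrist_force: [0.5, 0.4, 0.1]
finger_gap: 0.6
finger_force: 0.0
```

Run:
```python
from h import *
s=read_state(); print(s["clock"],s["eef_pos"],s["eef_rot"],s["wrist_force"],s["finger_gap"])
for n in("top","side"):
    c=camera(n)
    for d in spot_point("lid_1",c): print(n,round(d["confidence"],2),w(d["point"],c).round(0))
    p,_=cv2.projectPoints(np.array([[*s["eef_pos"][:2],s["eef_pos"][2]-97],[544,57,110],[504.5,-70,110],[467,-194,110]],float),cv2.Rodrigues(c["camera_from_world"][:3,:3])[0],c["camera_from_world"][:3,3],np.array([[c["fx"],0,c["cx"]],[0,c["fy"],c["cy"]],[0,0,1]]),np.array(c["dist"]))
    im=c["color"].copy()
    for q in p[:,0]: cv2.circle(im,tuple(int(round(v)) for v in q),2,(0,0,255),-1)
    y,x=p[:,0].mean(0)[::-1].astype(int); x0=max(0,x-130);y0=max(0,y-100)
    cv2.imwrite(f"pics/{n}2.png",cv2.resize(im[y0:y0+200,x0:x0+260],None,fx=3,fy=3))
```

```text
2.5 [510.53877053  67.10715098 228.87171849] [3.14096090e+00 1.76930907e-03 2.84838473e+00] [0.45143431 0.36740627 0.13823756] 0.5943410273852073
top 0.9 [ 471. -194.   92.]
top 0.82 [505. -73.  97.]
top 0.62 [ 627. -427.    6.]
top 0.59 [726. -17.  -0.]
top 0.57 [543.  57.  96.]
side 0.96 [731. -16.   3.]
side 0.85 [543.  54.  93.]
side 0.76 [504. -71.  94.]
side 0.71 [ 624. -419.    0.]
side 0.64 [ 466. -198.   91.]
```

View pics/side2.png

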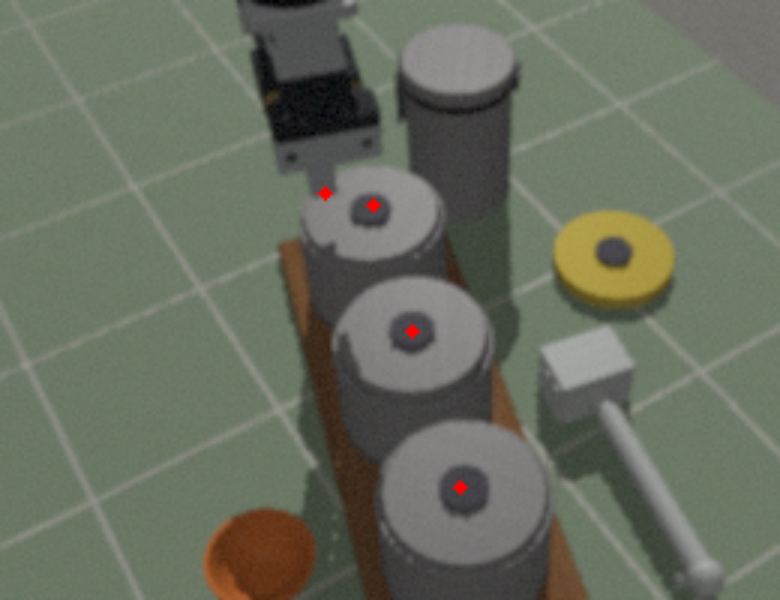

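The side crop shows the projected tip (325,193) on the near edge of the left lid. The projected middles sit on the three pads at (373,206), (412,331) and (460,488). Descending.

>>> {"api": "send_rows", "payload": {"series": [[[0, 0, -8], 0, 1], [[0, 0, -6], 0, 1], [[0, 0, 0], 0, 1], [[0, 0, 0], 0, 1], [[0, 0, 0], 0, 1]]}}

```text
clock: 3.2
eef_pos: [510.2, 67.0, 213.7]
eef_rot: [3.142, 0.0, 2.848]
wrist_force: [-0.2, -0.8, 0.2]
finger_gap: 0.2
finger_force: 0.0
```

>>> {"api": "send_rows", "payload": {"series": [[[0, 0, -1.5], 0, 1], [[0, 0, -1.5], 0, 1], [[0, 0, 0], 0, 1], [[0, 0, 0], 0, 1]]}}

```text
clock: 3.6
eef_pos: [510.2, 67.0, 210.6]
eef_rot: [-3.142, -0.0, 2.848]
wrist_force: [0.9, -0.1, -0.2]
finger_gap: 0.8
finger_force: 0.0
```

>>> {"api": "send_rows", "payload": {"series": [[[0, 0, -1.5], 0, 1], [[0, 0, 0], 0, 1], [[0, 0, 0], 0, 1]]}}

```text
clock: 3.9
eef_pos: [510.1, 67.0, 209.1]
eef_rot: [-3.142, -0.0, 2.848]
wrist_force: [-0.6, 0.2, 0.2]
finger_gap: 0.0
finger_force: 0.0
```

>>> {"api": "send_rows", "payload": {"series": [[[0, 0, -1], 0, 1], [[0, 0, -1], 0, 1], [[0, 0, 0], 0, 1], [[0, 0, 0], 0, 1]]}}

```text
clock: 4.3
eef_pos: [510.2, 67.0, 207.1]
eef_rot: [-3.142, -0.0, 2.848]
wrist_force: [-0.5, -0.1, -0.0]
finger_gap: 0.6
finger_force: 0.0
```

>>> {"api": "send_rows", "payload": {"series": [[[0, 0, -1], 0, 1], [[0, 0, 0], 0, 1], [[0, 0, 0], 0, 1]]}}

```text
clock: 4.6
eef_pos: [510.1, 67.0, 206.1]
eef_rot: [-3.142, -0.0, 2.848]
wrist_force: [0.0, 0.6, -0.5]
finger_gap: 0.6
finger_force: 0.0
```

>>> {"api": "send_rows", "payload": {"series": [[[0, 0, -1], 0, 1], [[0, 0, 0], 0, 1], [[0, 0, 0], 0, 1]]}}

```text
clock: 4.9
eef_pos: [510.2, 67.0, 205.1]
eef_rot: [-3.142, -0.0, 2.848]
wrist_force: [1.2, 0.3, -0.3]
finger_gap: 0.0
finger_force: 0.0
```

>>> {"api": "send_rows", "payload": {"series": [[[0, 0, -0.5], 0, 1], [[0, 0, 0], 0, 1], [[0, 0, 0], 0, 1]]}}

```text
clock: 5.2
eef_pos: [510.1, 67.0, 204.6]
eef_rot: [-3.142, -0.0, 2.848]
wrist_force: [0.2, 0.0, -0.6]
finger_gap: 0.6
finger_force: 0.0
```

>>> {"api": "send_rows", "payload": {"series": [[[0, 0, -0.5], 0, 1], [[0, 0, 0], 0, 1], [[0, 0, 0], 0, 1]]}}

```text
clock: 5.5
eef_pos: [510.1, 67.0, 204.1]
eef_rot: [-3.142, -0.0, 2.848]
wrist_force: [-0.2, -0.7, -0.1]
finger_gap: 0.5
finger_force: 0.0
```

>>> {"api": "send_rows", "payload": {"series": [[[0, 0, -0.5], 0, 1], [[0, 0, 0], 0, 1], [[0, 0, 0], 0, 1]]}}

```text
clock: 5.8
eef_pos: [510.2, 67.0, 203.6]
eef_rot: [-3.142, 0.0, 2.848]
wrist_force: [-0.2, -0.3, -0.3]
finger_gap: 0.2
finger_force: 0.0
```

>>> {"api": "send_rows", "payload": {"series": [[[0, 0, -0.5], 0, 1], [[0, 0, 0], 0, 1], [[0, 0, 0], 0, 1]]}}

```text
clock: 6.1
eef_pos: [510.2, 67.0, 203.3]
eef_rot: [3.142, 0.0, 2.848]
wrist_force: [-0.1, 1.8, 1.3]
finger_gap: 0.4
finger_force: 0.9
```

>>> {"api": "send_rows", "payload": {"series": [[[0, 0, -0.5], 0, 1], [[0, 0, 0], 0, 1], [[0, 0, 0], 0, 1]]}}

```text
clock: 6.4
eef_pos: [510.2, 67.0, 202.7]
eef_rot: [3.142, 0.0, 2.848]
wrist_force: [-0.6, -1.5, 3.0]
finger_gap: 0.3
finger_force: 1.4
```

>>> {"api": "send_rows", "payload": {"series": [[[0, 0, -0.5], 0, 1], [[0, 0, 0], 0, 1], [[0, 0, 0], 0, 1]]}}

```text
clock: 6.7
eef_pos: [510.2, 67.0, 202.2]
eef_rot: [3.142, 0.0, 2.848]
wrist_force: [-1.4, -0.1, 4.5]
finger_gap: 0.4
finger_force: 1.9
```

Run:
```python
from h import *
f=[]
for i in range(4):
    c=camera("side"); s=read_state(); f.append([s["eef_pos"][2],*s["wrist_force"]])
print(np.round(f,2)); cv2.imwrite("pics/p1.png",c["color"])
```

```text
[[ 2.0218e+02 -1.1600e+00 -2.3000e-01  4.1600e+00]
 [ 2.0221e+02 -1.3900e+00  3.0000e-02  2.6700e+00]
 [ 2.0221e+02 -7.3000e-01  0.0000e+00  3.9300e+00]
 [ 2.0220e+02 -7.2000e-01  5.0000e-02  3.1800e+00]]
```

Lid 1 makes contact at tip height ~106 and yields ~0.5 mm/N without rocking, so it is home. Next, the middle lid.

>>> {"api": "send_rows", "payload": {"series": [[[0, 0, 10], 0, 1], [[0, 0, 10], 0, 1], [[-10, -33, 0], 0, 1], [[-10, -33, 0], 0, 1], [[-10, -33, 0], 0, 1], [[-8, -29, 0], 0, 1], [[0, 0, -6], 0, 1], [[0, 0, -5], 0, 1], [[0, 0, 0], 0, 1], [[0, 0, 0], 0, 1]]}}

```text
clock: 7.9
eef_pos: [472.4, -60.3, 211.2]
eef_rot: [3.142, -0.0, 2.849]
wrist_force: [0.5, 0.1, -0.4]
finger_gap: 0.5
finger_force: 0.0
```

>>> {"api": "send_rows", "payload": {"series": [[[0, 0, -1.5], 0, 1], [[0, 0, -1.5], 0, 1], [[0, 0, 0], 0, 1], [[0, 0, 0], 0, 1]]}}

```text
clock: 8.3
eef_pos: [472.2, -60.9, 208.1]
eef_rot: [3.142, -0.0, 2.848]
wrist_force: [0.3, 0.1, -0.0]
finger_gap: 0.3
finger_force: 0.0
```

>>> {"api": "send_rows", "payload": {"series": [[[0, 0, -1], 0, 1], [[0, 0, 0], 0, 1], [[0, 0, 0], 0, 1]]}}

```text
clock: 8.6
eef_pos: [472.1, -61.0, 207.2]
eef_rot: [3.142, -0.0, 2.848]
wrist_force: [-0.4, 0.2, 1.5]
finger_gap: 0.5
finger_force: 0.7
```

>>> {"api": "send_rows", "payload": {"series": [[[0, 0, -1], 0, 1], [[0, 0, 0], 0, 1], [[0, 0, 0], 0, 1]]}}

```text
clock: 8.9
eef_pos: [472.1, -61.0, 206.1]
eef_rot: [-3.142, -0.0, 2.848]
wrist_force: [-2.1, 1.3, 2.5]
finger_gap: 0.2
finger_force: 1.4
```

>>> {"api": "send_rows", "payload": {"series": [[[0, 0, -1], 0, 1], [[0, 0, 0], 0, 1], [[0, 0, 0], 0, 1]]}}

```text
clock: 9.2
eef_pos: [472.0, -61.0, 205.2]
eef_rot: [-3.142, -0.0, 2.848]
wrist_force: [-5.3, 1.8, 5.7]
finger_gap: 0.5
finger_force: 3.3
```

Run:
```python
from h import *
f=[]
for i in range(3):
    c=camera("side"); s=read_state(); f.append([s["eef_pos"][2],*s["wrist_force"]])
print(np.round(f,2)); cv2.imwrite("pics/p2.png",cv2.resize(c["color"][140:340,220:420],None,fx=3,fy=3))
```

```text
[[205.28  -5.14   1.56   5.79]
 [205.27  -5.62   1.1    6.12]
 [205.28  -4.62   0.25   6.03]]
```

View pics/p2.png

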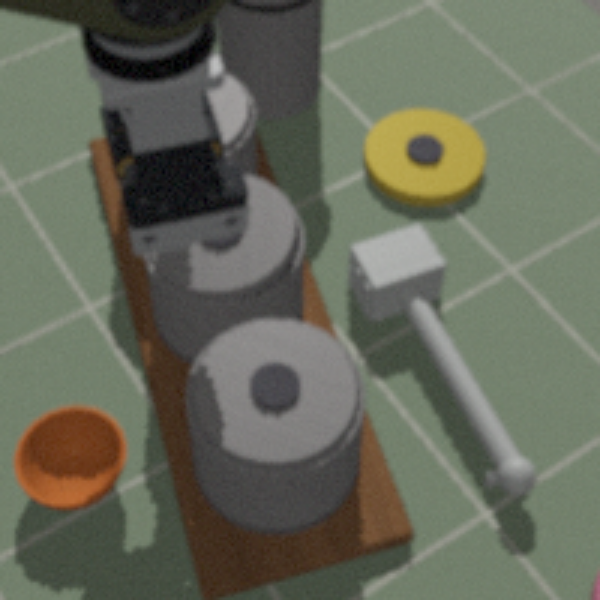

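Lid 2 made contact ~4 mm higher and its near side gave ~2–3 mm with a sideways reaction. In the crop the lid (225,225) is tipped toward the fingers, so it is the likely rocker. I still try lid 3.

>>> {"api": "send_rows", "payload": {"series": [[[0, 0, 9], 0, 1], [[0, 0, 9], 0, 1], [[-9, -32, 0], 0, 1], [[-9, -32, 0], 0, 1], [[-9, -32, 0], 0, 1], [[-9, -28, 0], 0, 1], [[0, 0, -7], 0, 1], [[0, 0, -6], 0, 1], [[0, 0, 0], 0, 1], [[0, 0, 0], 0, 1], [[0, 0, 0], 0, 1]]}}

```text
clock: 10.45
eef_pos: [436.5, -184.4, 210.4]
eef_rot: [-3.142, 0.0, 2.849]
wrist_force: [-0.2, -0.1, -0.4]
finger_gap: 0.2
finger_force: 0.0
```

>>> {"api": "send_rows", "payload": {"series": [[[0, 0, -1], 0, 1], [[0, 0, -1], 0, 1], [[0, 0, 0], 0, 1], [[0, 0, 0], 0, 1]]}}

```text
clock: 10.85
eef_pos: [436.1, -185.0, 208.1]
eef_rot: [3.142, -0.0, 2.848]
wrist_force: [0.3, -0.5, 0.2]
finger_gap: 0.5
finger_force: 0.0
```

>>> {"api": "send_rows", "payload": {"series": [[[0, 0, -1], 0, 1], [[0, 0, -1], 0, 1], [[0, 0, 0], 0, 1], [[0, 0, 0], 0, 1]]}}

```text
clock: 11.25
eef_pos: [436.2, -185.0, 206.1]
eef_rot: [3.142, -0.0, 2.848]
wrist_force: [0.2, 0.5, -0.6]
finger_gap: 0.1
finger_force: 0.0
```

>>> {"api": "send_rows", "payload": {"series": [[[0, 0, -1], 0, 1], [[0, 0, -1], 0, 1], [[0, 0, 0], 0, 1], [[0, 0, 0], 0, 1]]}}

```text
clock: 11.65
eef_pos: [436.2, -185.0, 204.1]
eef_rot: [3.142, -0.0, 2.848]
wrist_force: [0.2, -0.1, 0.6]
finger_gap: 0.5
finger_force: 0.0
```

>>> {"api": "send_rows", "payload": {"series": [[[0, 0, -1], 0, 1], [[0, 0, 0], 0, 1], [[0, 0, 0], 0, 1]]}}

```text
clock: 11.95
eef_pos: [436.2, -185.0, 203.3]
eef_rot: [-3.142, 0.0, 2.848]
wrist_force: [-0.2, -0.7, 2.2]
finger_gap: 0.3
finger_force: 0.9
```

>>> {"api": "send_rows", "payload": {"series": [[[0, 0, -0.5], 0, 1], [[0, 0, 0], 0, 1], [[0, 0, 0], 0, 1]]}}

```text
clock: 12.25
eef_pos: [436.2, -185.0, 202.7]
eef_rot: [-3.142, 0.0, 2.848]
wrist_force: [-0.3, 0.7, 2.8]
finger_gap: 0.6
finger_force: 1.4
```

>>> {"api": "send_rows", "payload": {"series": [[[0, 0, -0.5], 0, 1], [[0, 0, 0], 0, 1], [[0, 0, 0], 0, 1]]}}

```text
clock: 12.55
eef_pos: [436.2, -185.0, 202.2]
eef_rot: [-3.142, 0.0, 2.848]
wrist_force: [-0.6, -0.0, 3.9]
finger_gap: 0.5
finger_force: 1.9
```

>>> {"api": "send_rows", "payload": {"series": [[[0, 0, 13], 0, 1], [[0, 0, 13], 0, 1], [[18, 30, 0], 0, 1], [[18, 30, 0], 0, 1], [[18, 30, 0], 0, 1], [[15, 24, 0], 0, 1], [[0, 0, 0], 0, 1], [[0, 0, 0], 0, 1], [[0, 0, 0], 0, 1], [[0, 0, 0], 0, 1]]}}

```text
clock: 13.55
eef_pos: [504.9, -71.8, 228.5]
eef_rot: [-3.142, 0.0, 2.847]
wrist_force: [-0.1, -0.1, 0.6]
finger_gap: 0.2
finger_force: 0.0
```

Run:
```python
from h import *
s=read_state(); print(s["clock"],s["eef_pos"],s["wrist_force"])
for n in ("side","top"):
    c=camera(n)
    for d in spot_point("lid_2",c): print(n,round(d["confidence"],2),w(d["point"],c).round(0))
    if n=="side": cv2.imwrite("pics/p3.png",cv2.resize(c["color"][140:340,220:420],None,fx=3,fy=3))
```

```text
13.55 [504.85340689 -71.75923997 228.46169953] [-0.10068448 -0.05489785  0.60300259]
side 0.93 [731. -16.   4.]
side 0.88 [ 626. -420.    2.]
side 0.78 [ 467. -196.   91.]
side 0.7 [542.  57.  90.]
side 0.64 [505. -70.  97.]
top 0.89 [ 472. -195.   92.]
top 0.75 [ 624. -424.    2.]
top 0.57 [543.  58.  95.]
```

View pics/p3.png

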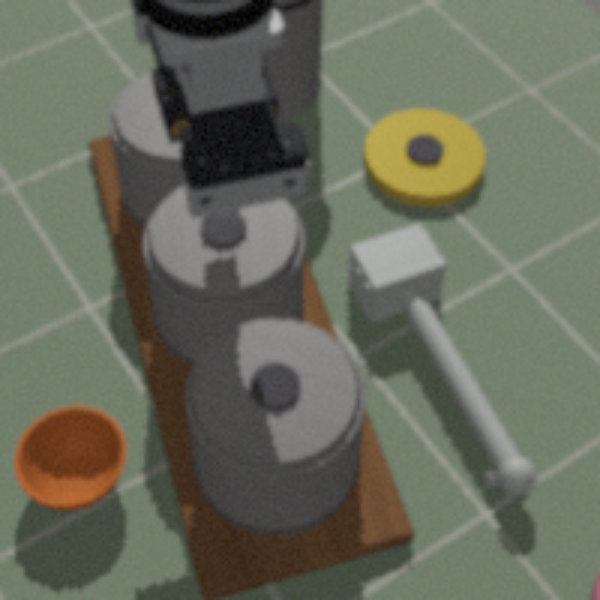

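The crop shows lid 2 level again, with the tip over its pad at (223,230). Now the firm press at the middle.

>>> {"api": "send_rows", "payload": {"series": [[[0, 0, -9], 0, 1], [[0, 0, -6], 0, 1], [[0, 0, -1], 0, 1], [[0, 0, -1], 0, 1], [[0, 0, 0], 0, 1], [[0, 0, 0], 0, 1]]}}

```text
clock: 14.35
eef_pos: [505.1, -71.0, 211.2]
eef_rot: [-3.142, -0.0, 2.848]
wrist_force: [-1.1, -0.4, 3.0]
finger_gap: 0.8
finger_force: 1.6
```

>>> {"api": "send_rows", "payload": {"series": [[[0, 0, -1], 0, 1], [[0, 0, -1], 0, 1], [[0, 0, 0], 0, 1], [[0, 0, 0], 0, 1]]}}

```text
clock: 14.75
eef_pos: [505.2, -71.0, 209.4]
eef_rot: [-3.142, 0.0, 2.848]
wrist_force: [-2.5, 0.3, 5.7]
finger_gap: 0.8
finger_force: 2.9
```

>>> {"api": "send_rows", "payload": {"series": [[[0, 0, -1], 0, 1], [[0, 0, -1], 0, 1], [[0, 0, 0], 0, 1], [[0, 0, 0], 0, 1]]}}

```text
clock: 15.15
eef_pos: [505.1, -71.0, 207.5]
eef_rot: [-3.141, 0.0, 2.848]
wrist_force: [-3.5, -0.3, 6.1]
finger_gap: 0.3
finger_force: 3.2
```

>>> {"api": "send_rows", "payload": {"series": [[[0, 0, -0.7], 0, 1], [[0, 0, 0], 0, 1], [[0, 0, 0], 0, 1]]}}

```text
clock: 15.45
eef_pos: [505.2, -71.0, 207.2]
eef_rot: [-3.141, 0.0, 2.848]
wrist_force: [-5.6, -0.3, 12.5]
finger_gap: 0.5
finger_force: 5.9
```

>>> {"api": "send_rows", "payload": {"series": [[[0, 0, -0.7], 0, 1], [[0, 0, 0], 0, 1], [[0, 0, 0], 0, 1]]}}

```text
clock: 15.75
eef_pos: [505.2, -71.0, 207.1]
eef_rot: [-3.141, 0.001, 2.848]
wrist_force: [-7.7, -0.3, 18.3]
finger_gap: 0.4
finger_force: 9.3
```

>>> {"api": "send_rows", "payload": {"series": [[[0, 0, 3], 0, 1], [[0, 0, 10], 0, 1], [[0, 0, 40], 0, 1], [[0, 0, 40], 0, 1], [[-45, 0, 20], 0, 1], [[-45, 0, 0], 0, 1], [[-45, 0, 0], 0, 1], [[0, 0, 0], 0, 1], [[0, 0, 0], 0, 1], [[0, 0, 0], 0, 1]]}}

```text
clock: 16.75
eef_pos: [370.9, -71.1, 319.1]
eef_rot: [3.141, 0.001, 2.848]
wrist_force: [0.2, 0.4, 0.7]
finger_gap: 0.6
finger_force: 0.0
```

Run:
```python
from h import *
s=read_state(); print(s["clock"],s["eef_pos"],s["wrist_force"])
c=camera("side")
for d in spot_point("lid_2",c): print(round(d["confidence"],2),w(d["point"],c).round(1))
cv2.imwrite("pics/p4.png",cv2.resize(c["color"][150:320,230:400],None,fx=3.5,fy=3.5)[:600,:600])
```

```text
16.75 [370.90851934 -71.09081353 319.08480091] [0.18132878 0.431431   0.74564849]
0.92 [ 469.3 -194.8   89.7]
0.83 [503.6 -70.6  90.3]
0.82 [729.9 -15.2   2.3]
0.79 [542.2  55.9  94.4]
```

View pics/p4.png

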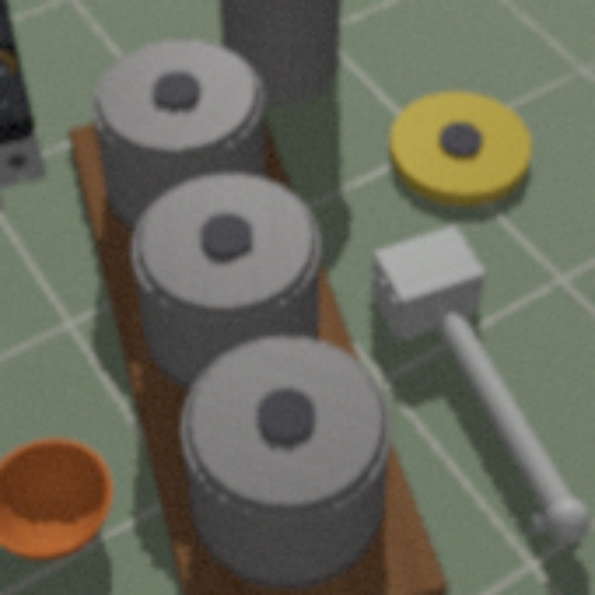

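All three lids, at (178,92), (226,238) and (286,418), look level and equally deep. The bystanders are unmoved and the arm is clear.

```bash
python3 -c "
from cell import *
print(sign_off())"
```

```text
the job is handed in; nothing more can be done
None
```

I tried all three lids from left to right; the middle one (lid_2) rocked, so I pressed it at its middle (about 18 N) down to its seat, pressed the other two with only about 4 N, and handed the job in at about 17 s.

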